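# Open the fume extractor for a filter change

### The job

I want to change the filter of the bench fume extractor, and its cover has no stay. Turn both wing knobs on the cover anticlockwise right to their end stops, then grip the bar of the pull handle, swing the cover up and hold it at its balance point (it carries the motor, so it balances before it is upright), without letting it drop or go over backwards. Finish while still gripping the handle with the cover standing still there, and leave everything else on the desk where it is.

Things in the scene. Friction and masses are not known exactly. Their poses are not given: they have to be found in the camera images.
- extractor: Grey bench fume extractor, an open-topped housing 160 deep (x) x 220 wide (y) x 75 mm high under a pale aluminium cover with a dark round motor (flange d 92, 48 high) in its middle. It is fixed and stands on a mat. Origin: centre of the underside, about z = 3 mm. Its x points away from its louvred front (towards the hinge side), y to its left, z up.
- cover (a joint): Angle of the cover (rad): 0 = shut, grows as its front edge swings up and back. Stops at 1.95. Balance point 1.34 (77 degrees): below it the 0.55 to 0.8 kg cover falls shut, above it falls back; the hinge runs almost free. Until both knobs are undone it lifts only about 0.02. The cover top is 4 mm above the hinge axis, its front edge 159 mm ahead of the axis.
- cover_hinge (a point): Middle of the hinge axis along the back of the housing: 78 mm behind the housing's origin (+x of extractor) and 79 mm above it; the axis is parallel to the extractor's y. Axes as the extractor's. Fixed.
- handle_mid (a point): Centre of the grip bar of the pull handle: a round steel bar, 10 mm thick, parallel to the hinge axis, 74 mm clear between its two raked arms. With the cover shut it lies 179 mm ahead of the hinge axis (-x of extractor) and 34 mm above it, so 20 mm out from the cover's front edge and 30 mm above its top; it swings with the cover at 182 mm from the hinge axis.
- knob_l (a joint): Turn of the left wing knob (rad): 0 = fully fastened, wing pointing front to back; grows anticlockwise seen from above; end stop 1.57 = undone, wing parallel to the hinge. Found at 0 to 0.3; it stays where it is left (about 0.05 N m friction).
- knob_l_grip (a point): Centre of the left knob's black wing: 38 long x 12 thick x 20 mm high, its axis square to the cover, 86 mm left of the cover's middle and 135 mm ahead of the hinge axis; with the cover shut this point lies 20 mm above the hinge axis, 16 mm above the cover's top. x runs along the wing.
- knob_r (a joint): Turn of the right wing knob (rad), exactly as knob_l: 0 fastened, anticlockwise to its end stop at 1.57.
- knob_r_grip (a point): Centre of the right knob's wing, as on the left, 86 mm right of the cover's middle.
- filter_cassette: New pleated filter in a card frame, 190 x 144 x 18 mm, lying on the desk left of the extractor. Bystander. Origin: centre of the underside.
- black_pot: Black paint pot, d 34, 36 mm high, to the right of the extractor. Bystander. Origin: underside.
- figure: Small painted figure on a round base, d 33, 51 mm high, behind the extractor. Bystander. Origin: underside.
- dropper: Dark dropper bottle with a white nozzle, d 29, 86 mm high, behind the extractor. Bystander. Origin: underside.
- tweezers: Steel tweezers, 115 x 12 x 8 mm, lying at the front left. Bystander. Origin: underside.
- cement_tube: White tube, 78 x 29 x 21 mm, on the right. Bystander. Origin: underside.

How it is judged:
By the outcome, as a careful person would: the job done as asked, in the order asked, and still so for the second after the job is handed in, while the arm keeps its last pose, push and grip.
It also fails if it takes over 61 s, if anything falls off the work surface, if the arm or the gripper's body presses on something with over 40 N, if the wrist force passes 120 N, or if a joint passes its speed limit or range.

### The arm

A 6-joint arm with a two-finger parallel gripper is mounted at the origin on a cart in front of the work surface, level with it; the furniture and walls round the work are solid. World frame = base frame: x ahead of the robot, y to its left, z up, the work surface at z = 0. Lengths are in m, angles in rad, forces in N, time in s.
With the tool pointing down it reaches from about 0.35 to 0.775 m from the base axis. Payload 5.5 kg.
Tool frame: the origin (TCP) lies between the finger pads; the fingertips stand 22 mm ahead of it and the grasp point (between the pads) lies 3 mm ahead of it; z points along the fingers, y is the line along which they close (so a half turn about z gives the same grasp; the last joint's range is limited). The gripper opens to 85 mm and grips with 20 to 120 N. Pads are 22 mm wide; open, the fingers measure 114 mm over their backs; the gripper's body (76 mm by 85 mm) begins 54 mm behind the grasp point. The pads swing forward as they close: fully open they stand 13 mm farther back than shut.
Start: joints at [0.97, 0.313, 0.046, 1.304, 0, 1.431], TCP at [0.256, 0.515, 0.253] pointing down, gripper open.
Joint ranges: [-2.76, 2.76], [-0.86, 1.69], [-1.03, 1.26], [-2.2, 2.34], [-1.47, 1.5], [-3.14, 3.14]. Speed limits (rad/s): [2.57, 2.57, 3.14, 3.14, 3.14, 3.14].

### API

Orientations are given as a unit quaternion [w, x, y, z].
In Python, from station import bot gives the robot as it stands. The module is installed in compiled form; this text tells all that it offers. Calls block until the motion is done:
- bot.movep(position, orientation): joint-space move of the TCP to a pose.
- bot.line_to(position, v=0.15, rot=None, contact_N=None): straight line of the TCP; rot=None keeps the orientation; v is the mean speed in m/s. With contact_N (N) it stops when the force on the tool has changed by that much, and returns True; else False.
- bot.move_j(angles): joint-space move.
- bot.open() and bot.close_gripper(strength=None): open the fingers fully, or close them until they stop; strength is the grip in N (None keeps the last).
- bot.pause(seconds).
- bot.solve_ik(position, orientation): joint angles nearest the present ones, or None.
- bot.observe(): the state.
- bot.get_image(name): name is "side" or "top" or "wrist"; returns the picture (480x640x3 uint8, blue, green, red); there is no depth.
- bot.get_calibration(name): a dict with "fx", "fy", "cx", "cy" (pixels), "k1" (the pictures are not rectified: a ray, as slopes to the right and down, at radius r is drawn at 1 + k1 r^2 times it, then the intrinsics apply), "rvec" (rotation vector, rad) and "tvec" (3), from world to camera coordinates, as OpenCV has them. Camera axes: x right, y down, z forward; pixel columns grow to the right and rows downward; lengths in m; the calibration is good to about 2 mm. A picture is of the moment at which its call begins: read the wrist's pose just before it. get_calibration takes no time and is no camera call; for the wrist camera it gives the pose at the moment of the call.
A pose or a line that the arm cannot do raises bot.Unreachable and nothing moves.
- bot.close_job(): hands the job in; it is judged then, once.
The state is a dict: "time": time; "joint_pos": joint angles; "qd": joint speeds; "joint_efforts": joint torques, N m; "tcp_pos": TCP position; "tool_rot": TCP orientation; "wrist_force": force on the tool from outside, world axes, zero at the start; "wrist_torque": the same for the moment, N m; "opening": opening from 0.0 (shut) to 1.0 (fully open); "gripper_force": force on a finger pad.
Only numpy, scipy, OpenCV 4.12 (cv2) and the standard library are available. Lean on these libraries where they do the work, as an engineer would, in place of code of your own. Each camera call takes 0.05 s, during which the arm holds its last target. There are 200 camera calls.

## Working session

There is one attempt and no reset: what is moved stays moved. The work goes in short steps, each a Python script; the robot and the scene stay as the last script left them, time stands still between calls to the robot, and variables do not carry over. Pictures are saved under pics/ and viewed, at most 10 in all, crops included, and the job is handed in when it is done.

```bash
mkdir -p pics; python3 - <<'E'
from station import bot
import cv2,numpy as np
for n in("top","side"):
    im=bot.get_image(n); cv2.imwrite(f"pics/{n}0.png",im); c=bot.get_calibration(n); print(n,c)
    R=cv2.Rodrigues(np.array(c["rvec"],float))[0]; print(-R.T@np.array(c["tvec"]).ravel())
s=bot.observe(); print(s)
E
```

```text
top {'fx': 587.4829275389449, 'fy': 587.4829275389449, 'cx': 314.09782650876366, 'cy': 243.95845400310975, 'k1': -0.02879711236686259, 'rvec': array([ 1.81580703, -2.21880203,  0.431352  ]), 'tvec': array([-0.0062557 ,  0.59934363,  1.58670192])}
[-3.91393412e-02  1.62689021e-03  1.69568287e+00]
side {'fx': 463.6203558465392, 'fy': 463.6203558465392, 'cx': 322.04739259760214, 'cy': 239.39694955402743, 'k1': 0.001405541136369912, 'rvec': array([ 1.93632996, -0.35565511,  0.25044293]), 'tvec': array([-0.62237136,  0.11135919,  1.11183982])}
[ 0.22050945 -1.14272354  0.53055937]
{'time': 0.1, 'joint_pos': array([9.70393760e-01, 3.13947676e-01, 4.50854714e-02, 1.30358439e+00,
       3.29050308e-06, 1.43117941e+00]), 'qd': array([-0.00019099, -0.00075898,  0.00357057,  0.00043811,  0.00030852,
       -0.00025053]), 'joint_efforts': array([ 1.64039368e-03, -4.81725740e+01,  2.99244171e+01,  1.27887508e-02,
       -2.44366556e-04,  1.19711328e-05]), 'tcp_pos': array([0.25545421, 0.5146749 , 0.25248236]), 'tool_rot': array([-2.99922216e-04,  2.28359910e-01,  9.73576433e-01, -7.68696159e-04]), 'wrist_force': array([ 0.12422588, -1.17868875, -0.83906011]), 'wrist_torque': array([0.03150277, 0.04048433, 0.00936729]), 'gripper_force': 0.0, 'opening': 1.0021189332489215}
```

View pics/top0.png

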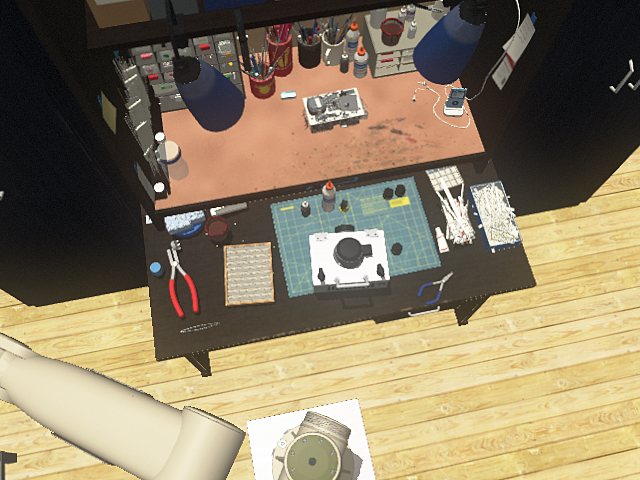

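View pics/side0.png

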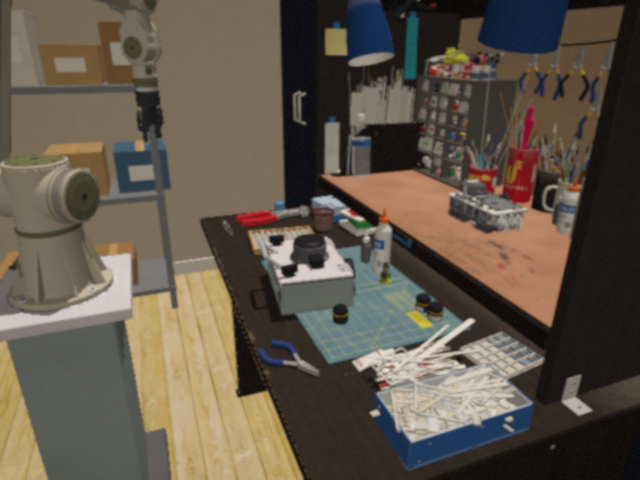

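The top view shows the extractor cover (white, about cols 310–387, rows 230–290), with its motor at (350,251), knobs near (321,275) and (377,270) and the handle near (352,284). The side view confirms this. Next I'll get a rough pose from top, then look with the wrist camera.

```bash
cat > h.py <<'E'
from station import bot
import cv2,numpy as np
from scipy.spatial.transform import Rotation as Ro
def ray(c,px):
    R=cv2.Rodrigues(np.array(c["rvec"],float))[0]; o=-R.T@np.array(c["tvec"],float).ravel()
    p=(np.atleast_2d(px)-[c["cx"],c["cy"]])/[c["fx"],c["fy"]]
    u=p.copy()
    for _ in range(20): u=p/(1+c["k1"]*(u**2).sum(1,keepdims=True))
    return o,np.c_[u,np.ones(len(u))]@R
def onz(c,px,z):
    o,d=ray(c,px); return o+d*((z-o[2])/d[:,2])[:,None]
def project(c,P):
    R=cv2.Rodrigues(np.array(c["rvec"],float))[0]
    q=np.atleast_2d(P)@R.T+np.array(c["tvec"]).ravel(); u=q[:,:2]/q[:,2:]
    u=u*(1+c["k1"]*(u**2).sum(1,keepdims=True)); return u*[c["fx"],c["fy"]]+[c["cx"],c["cy"]]
def quat(R): # rotation matrix -> wxyz
    q=Ro.from_matrix(R).as_quat(); return q[[3,0,1,2]]
def tool(z,y):
    z=np.array(z,float);z/=np.linalg.norm(z);y=np.array(y,float);y-=z*(y@z);y/=np.linalg.norm(y)
    return quat(np.c_[np.cross(y,z),y,z])
E
python3 - <<'E'
from h import *
im=cv2.imread("pics/top0.png"); c=bot.get_calibration("top")
hsv=cv2.cvtColor(im,cv2.COLOR_BGR2HSV)
m=((hsv[...,2]>190)&(hsv[...,1]<40)).astype(np.uint8); m[:,:300]=0;m[:,395:]=0;m[:222]=0;m[300:]=0
cn=max(cv2.findContours(m,0,2)[0],key=cv2.contourArea)
P=onz(c,cn[:,0].astype(float),.086)[:,:2].astype(np.float32)
print(cv2.minAreaRect(P)); print(cv2.boxPoints(cv2.minAreaRect(P)))
cr=im[215:305,290:410]; cv2.imwrite("pics/top_crop.png",cv2.resize(cr,None,fx=6,fy=6,interpolation=cv2.INTER_CUBIC))
w=bot.get_calibration("wrist"); s=bot.observe()
R=cv2.Rodrigues(np.array(w["rvec"],float))[0];o=-R.T@np.array(w["tvec"]).ravel()
q=s["tool_rot"];T=Ro.from_quat(q[[1,2,3,0]]).as_matrix()
print("cam in tool",T.T@(o-s["tcp_pos"]),"\n",T.T@R.T, w["fx"])
E
```

```text
((0.536651611328125, -0.2171153873205185), (0.2233639359474182, 0.17459100484848022), 83.17706298828125)
[[ 0.43670633 -0.3176356 ]
 [ 0.6100609  -0.33837727]
 [ 0.6365969  -0.11659518]
 [ 0.46324235 -0.09585351]]
cam in tool [ 0.06820331  0.00161744 -0.12168842] 
 [[-9.86801795e-04 -9.63678903e-01 -2.67061788e-01]
 [ 9.99999275e-01 -7.66694828e-04 -9.28449749e-04]
 [ 6.89972544e-04 -2.67062510e-01  9.63678961e-01]] 368.9965727364423
```

View pics/top_crop.png

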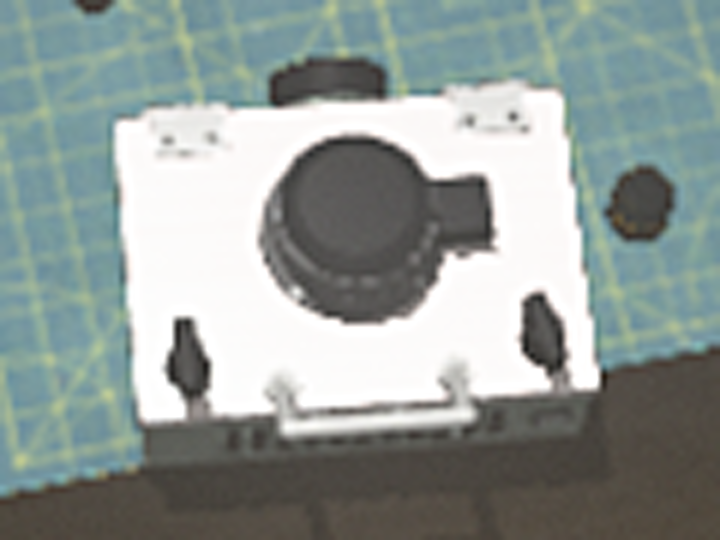

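The crop shows the hinges at the rear, a motor box on the right and the wings running nearly front to back at crop (188,358) and (543,333). The handle bar is at (378,422), and extractor yaw is about -6.8°. Now a close wrist view.

```bash
python3 - <<'E'
from h import *
a=np.deg2rad(-6.82); ex=np.array([np.cos(a),np.sin(a),0])
q=tool([0,0,-1],np.cross([0,0,-1.],ex))
bot.movep([.50,-.21,.33],q); bot.pause(.3)
c=bot.get_calibration("wrist"); im=bot.get_image("wrist"); cv2.imwrite("pics/w0.png",im)
import pickle; pickle.dump(c,open("w0.pkl","wb"))
s=bot.observe(); print(s["time"],s["tcp_pos"],s["joint_pos"],s["wrist_force"])
E
```

```text
3.1667 [ 0.50010377 -0.20972231  0.32995686] [-5.45154561e-01  2.40120827e-01  1.33808158e-01  1.46456409e+00
  2.32691282e-05  2.71492413e+00] [-0.21523083 -0.28828537  0.09608113]
```

View pics/w0.png

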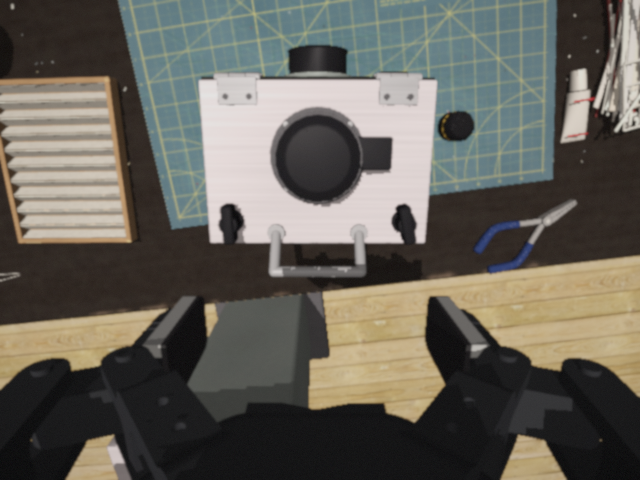

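The wrist view shows cover corners near (200,78), (436,77), (426,243) and (210,243), wings at (230,222) and (405,222), and the bar from (272,271) to (364,271). Now I'll measure them.

```bash
python3 - <<'E'
from h import *
import pickle
c=pickle.load(open("w0.pkl","rb")); im=cv2.imread("pics/w0.png")
g=cv2.cvtColor(im,cv2.COLOR_BGR2GRAY); m=(g>170).astype(np.uint8); m[:65]=0;m[250:]=0;m[:,:190]=0;m[:,445:]=0
m=cv2.morphologyEx(m,cv2.MORPH_OPEN,np.ones((9,9)))
cn=max(cv2.findContours(m,0,2)[0],key=cv2.contourArea); h=cv2.convexHull(cn)[:,0].astype(float)
P=onz(c,h,.086)[:,:2].astype(np.float32); r=cv2.minAreaRect(P); print(r); 
box=cv2.boxPoints(r); print(box); print(np.round(project(c,np.c_[box,[.086]*4])))
# front edge fit: lowest cover pixel per column
cols=[x for x in list(range(216,222))+list(range(242,264))+list(range(290,345))+list(range(372,394))+list(range(416,422))]
fe=np.array([[x,np.nonzero(m[:,x])[0].max()+.5] for x in cols],float)
F=onz(c,fe,.086); k=np.polyfit(F[:,1],F[:,0],1); print("front edge x=%.4f y+%.4f, yaw %.2f deg"%(*k,-np.degrees(np.arctan(k[0]))))
for n,(x0,x1) in dict(l=(215,246),r=(390,420)).items():
    s=(g<60).astype(np.uint8); s[:200]=0;s[243:]=0; s[:,:x0]=0;s[:,x1:]=0
    cc=max(cv2.findContours(s,0,2)[0],key=cv2.contourArea); 
    pts=np.argwhere(s>0)[:,::-1].astype(float); Q=onz(c,pts,.105)[:,:2]
    ev=np.linalg.eigh(np.cov(Q.T))[1][:,1]; ev*=np.sign(ev[0]); r=cv2.minAreaRect(Q.astype(np.float32))
    print(n,"mean",Q.mean(0),"rect",r,"ang",np.degrees(np.arctan2(ev[1],ev[0])))
print("bar",onz(c,[[272,271],[364,271],[318,271]],.116))
print("motor top",onz(c,[[317,155]],.086+.048))
cr=cv2.resize(im[190:285,200:440],None,fx=3.3,fy=3.3,interpolation=cv2.INTER_CUBIC); cv2.imwrite("pics/w0c.png",cr)
E
```

```text
((0.5424637198448181, -0.21475063264369965), (0.22213543951511383, 0.16130147874355316), 83.16067504882812)
[[ 0.44916037 -0.31542367]
 [ 0.60931396 -0.33463234]
 [ 0.6357671  -0.1140776 ]
 [ 0.47561347 -0.09486893]]
[[425. 242.]
 [438.  74.]
 [197.  74.]
 [210. 242.]]
front edge x=0.1241 y+0.4883, yaw -7.08 deg
l mean [ 0.49687542 -0.12474114] rect ((0.49592655897140503, -0.12515200674533844), (0.021322136744856834, 0.037206560373306274), 80.11222839355469) ang -10.47581611324296
r mean [ 0.47643746 -0.29174489] rect ((0.4746427834033966, -0.29148340225219727), (0.03955687955021858, 0.019284145906567574), 17.28634262084961) ang 12.37785862057427
bar [[ 0.4472104  -0.15911716  0.116     ]
 [ 0.43658676 -0.24766105  0.116     ]
 [ 0.44191547 -0.20338655  0.116     ]]
motor top [[ 0.55203005 -0.21542867  0.134     ]]
```

View pics/w0c.png

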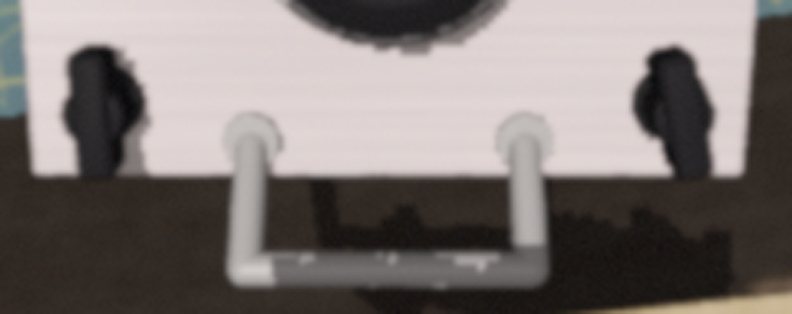

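Everything agrees to within about 2 mm. With yaw -6.9° and the hinge at (0.620,-0.224,0.082), the predicted handle and knob positions match the measured ones. The left wing is at about 0 rad and the right at about 0.23 rad. Next I'll check IK for the whole plan.

```bash
cat >> h.py <<'E'
YAW=np.deg2rad(-6.9); EX=np.array([np.cos(YAW),np.sin(YAW),0]); EY=np.array([-EX[1],EX[0],0]); EZ=np.array([0,0,1.])
H=np.array([.6203,-.2242,.082])
def down(th,flip=1): # wing angle th: fingers close across the wing
    w=EX*np.cos(th)+EY*np.sin(th); return tool([0,0,-1],-flip*np.cross(EZ,w))
KL=H-.135*EX+.086*EY; KR=H-.135*EX-.086*EY
def bar(phi):
    a=np.arctan2(34,179)+phi; r=np.hypot(.179,.034); return H+r*(-np.cos(a)*EX+np.sin(a)*EZ)
def hrot(pitch,flip=1): # pitch below horizontal of the tool axis
    z=EX*np.cos(pitch)-EZ*np.sin(pitch); return tool(z,flip*np.cross(EY,z)),z
E
python3 - <<'E'
from h import *
f=lambda q:None if q is None else np.round(q,2)
for n,K,t in(("l",KL,0),("r",KR,.23)):
    for fl in(1,-1): print(n,fl,[f(bot.solve_ik([*K[:2],.112],down(x,fl))) for x in(t,1.6)])
print(bar(0),bar(1.34))
for p0,p1 in((45,90),(60,90),(45,70)):
  for fl in(1,-1):
    print(p0,p1,fl)
    for u in(0,.5,1):
        q,z=hrot(np.deg2rad(p0+(p1-p0)*u),fl); print("   ",f(bot.solve_ik(bar(1.34*u)-.003*z,q)))
    q,z=hrot(np.deg2rad(p0),fl); print("   pre",f(bot.solve_ik(bar(0)-.09*z,q)))
E
```

```text
l 1 [array([-0.4 ,  0.28, -0.36,  0.93,  0.  ,  2.86]), array([-0.4 ,  0.28, -0.36,  0.93,  0.  ,  1.26])]
l -1 [array([-0.4 ,  0.28, -0.36,  0.93,  0.  , -0.28]), array([-0.4 ,  0.28, -0.36,  0.93,  0.  , -1.88])]
r 1 [array([-0.7 ,  0.36, -0.24,  0.97,  0.  ,  2.34]), array([-0.7 ,  0.36, -0.24,  0.97,  0.  ,  0.97])]
r -1 [array([-0.7 ,  0.36, -0.24,  0.97,  0.  , -0.81]), array([-0.7 ,  0.36, -0.24,  0.97,  0.  , -2.18])]
[ 0.44259644 -0.20269551  0.116     ] [ 0.61250856 -0.22325713  0.26403133]
45 90 1
    None
    [-0.64 -0.   -0.48  0.75  0.19 -2.06]
    [-0.47  0.47  0.31  1.41  0.   -1.92]
   pre None
45 90 -1
    None
    [-0.64 -0.   -0.48  0.75  0.19  1.08]
    [-0.47  0.47  0.31  1.41  0.    1.22]
   pre None
60 90 1
    [-0.78 -0.06 -0.89  0.32  0.31 -2.16]
    [-0.61  0.08 -0.36  0.9   0.12 -2.04]
    [-0.47  0.47  0.31  1.41  0.   -1.92]
   pre [-0.86 -0.24 -0.81  0.6   0.34 -2.24]
60 90 -1
    [-0.78 -0.06 -0.89  0.32  0.31  0.98]
    [-0.61  0.08 -0.36  0.9   0.12  1.1 ]
    [-0.47  0.47  0.31  1.41  0.    1.22]
   pre [-0.86 -0.24 -0.81  0.6   0.34  0.9 ]
45 70 1
    None
    [-0.7  -0.1  -0.65  0.53  0.3  -2.07]
    [-0.53  0.2  -0.13  0.92  0.14 -1.96]
   pre None
45 70 -1
    None
    [-0.7  -0.1  -0.65  0.53  0.3   1.07]
    [-0.53  0.2  -0.13  0.92  0.14  1.18]
   pre None
```

```bash
cat >> h.py <<'E'
def undo(K,th,ztop=.112,ground=.05):
    p=np.array(K); q=down(th)
    bot.movep([*p[:2],.19],q)
    print("contact down:",bot.line_to([*p[:2],ztop],v=.1,contact_N=10))
    bot.close_gripper(50); s=bot.observe(); print("opening mm %.1f"%(85*s["opening"]),s["gripper_force"],s["tcp_pos"],"F",s["wrist_force"])
    j0=np.array(s["joint_pos"]); 
    for t in list(np.arange(th+.3,1.5,.3))+[1.52,1.57,1.60,1.63]:
        j=j0.copy(); j[5]-=t-th; bot.move_j(j); bot.pause(.1); s=bot.observe()
        print("t %.2f Tz %.3f F %s"%(t,s["wrist_torque"][2],np.round(s["wrist_force"],1)), "J6 err %.3f"%(s["joint_pos"][5]-j[5]),"time %.1f"%s["time"])
        if t>1.5 and abs(s["wrist_torque"][2])>1.2: break
E
python3 - <<'E'
from h import *
undo(KL,0.0)
E
```

```text
contact down: False
opening mm 10.6 56.198266037972644 [ 0.49717337 -0.12406521  0.11351676] F [-4.1232999  -4.13554234  8.13424451]
t 0.30 Tz -0.021 F [-1.1  1.2  2. ] J6 err 0.003 time 6.0
t 0.60 Tz -0.082 F [-2.8  3.2  2.5] J6 err 0.003 time 6.5
t 0.90 Tz 0.017 F [-2.7  4.7  5.3] J6 err 0.004 time 6.9
t 1.20 Tz 0.060 F [-3.1  5.   4.6] J6 err 0.004 time 7.4
t 1.52 Tz -0.033 F [-3.6  4.7  7.7] J6 err 0.004 time 7.9
t 1.57 Tz -0.029 F [-4.6  5.4  6.5] J6 err 0.005 time 8.3
t 1.60 Tz -0.508 F [-3.3  5.5  6.6] J6 err 0.005 time 8.6
t 1.63 Tz -1.017 F [-3.4  4.9  6.9] J6 err 0.007 time 9.0
```

The end stop shows clearly: torque jumps at 1.60. Now the right knob.

```bash
python3 - <<'E'
from h import *
s=bot.observe(); p=s["tcp_pos"]
bot.open(); bot.line_to([p[0],p[1],.19],v=.15)
undo(KR,.23)
E
```

```text
contact down: False
opening mm 10.6 53.92789826677472 [ 0.47672797 -0.2946914   0.11358263] F [-1.06173197 -1.40423161  6.9864737 ]
t 0.53 Tz -0.014 F [-0.3  1.5  1.4] J6 err 0.003 time 13.5
t 0.83 Tz -0.043 F [-1.7  4.1  4.6] J6 err 0.003 time 14.0
t 1.13 Tz 0.040 F [-2.6  5.5  5.4] J6 err 0.002 time 14.5
t 1.43 Tz -0.017 F [-3.4  4.4  6.3] J6 err 0.002 time 14.9
t 1.52 Tz 0.002 F [-4.1  4.5  5.7] J6 err 0.002 time 15.3
t 1.57 Tz 0.043 F [-3.9  4.6  6.7] J6 err 0.002 time 15.7
t 1.60 Tz -0.589 F [-3.5  4.6  6.7] J6 err 0.003 time 16.0
t 1.63 Tz -1.078 F [-4.2  5.   7. ] J6 err 0.004 time 16.4
```

```bash
python3 - <<'E'
from h import *
s=bot.observe(); p=s["tcp_pos"]
bot.open(); bot.line_to([p[0],p[1],.2],v=.15)
q,z=hrot(np.deg2rad(60),-1)
bot.movep(bar(0)-.16*z,q); bot.pause(.2)
c=bot.get_calibration("wrist"); im=bot.get_image("wrist"); cv2.imwrite("pics/w1.png",im)
print(np.round(project(c,[bar(0)-.037*EY,bar(0),bar(0)+.037*EY,KL+.03*EZ,KR+.03*EZ]))); s=bot.observe(); print(s["time"],s["tcp_pos"])
for d in (53,55,57): q,z=hrot(np.deg2rad(d),-1); print(d,bot.solve_ik(bar(0)-.003*z,q),bot.solve_ik(bar(0)-.09*z,q))
E
```

```text
[[314. 271.]
 [314. 227.]
 [314. 179.]
 [360. 113.]
 [354. 312.]]
18.8167 [ 0.36406096 -0.19390749  0.2545011 ]
53 [-0.83138718 -0.0912318  -0.99369172  0.14951712  0.40358851  0.96831644] [-0.9549271  -0.30776662 -0.92564545  0.484443    0.46220309  0.84847517]
55 [-0.81551436 -0.08408741 -0.96269266  0.19879517  0.37615623  0.97149584] [-0.92745886 -0.29087271 -0.89226566  0.51839808  0.42712752  0.86318552]
57 [-0.79991139 -0.0751372  -0.93166596  0.2464906   0.34930676  0.97534174] [-0.90093314 -0.27245855 -0.85859223  0.55233459  0.39328975  0.87773035]
```

View pics/w1.png

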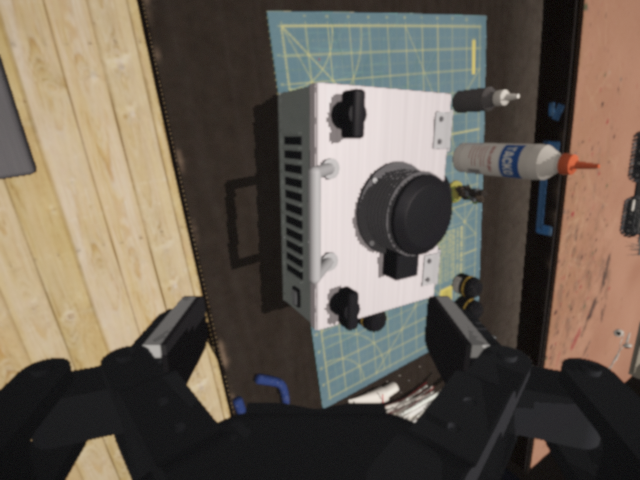

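The wings now both stand parallel to the hinge, at (350,113) and (345,307). The bar projects to column 314, end-on at the cover's front edge, with the arm feet at (329,168) and (329,262). Next I'll grip the bar and test a small lift.

```bash
python3 - <<'E'
from h import *
q,z=hrot(np.deg2rad(57),-1)
bot.movep(bar(0)-.09*z,q)
print(bot.line_to(bar(0)-.003*z,v=.1,contact_N=10))
bot.close_gripper(60); s=bot.observe(); print("mm %.1f"%(85*s["opening"]),s["gripper_force"],s["tcp_pos"]-(bar(0)-.003*z),s["wrist_force"],s["time"])
for ph in(.06,.12):
    q,z=hrot(np.deg2rad(57+31*ph/1.34),-1)
    bot.line_to(bar(ph)-.003*z,v=.05,rot=q); s=bot.observe(); print(ph,s["wrist_force"],"mm %.1f"%(85*s["opening"]),s["tcp_pos"]-(bar(ph)-.003*z),s["time"])
c=bot.get_calibration("side");im=bot.get_image("side"); cv2.imwrite("pics/s1.png",cv2.resize(im[180:360,200:440],None,fx=3,fy=3))
E
```

```text
False
mm 8.0 58.52460980415344 [-3.40259836e-04  2.18808445e-05 -9.53403977e-05] [-5.61293307  0.40745827  4.24479393] 20.9167
0.06 [-1.93267626 -3.25162072 -4.02697809] mm 7.7 [-5.49827654e-04  6.49186248e-05 -7.20252693e-04] 21.2833
0.12 [-3.72660394 -2.79688731 -3.81844582] mm 7.4 [-0.00065024  0.00010061 -0.00083298] 21.65
```

View pics/s1.png

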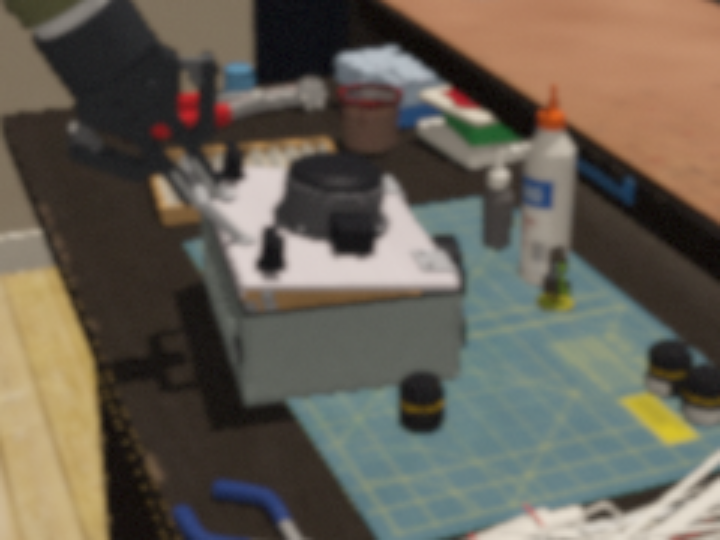

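The cover lifts, with a gap showing along its front, and the bar is held at about 8 mm indicated, similar to the wings (10.6 for 12). I'll tighten the grip and swing on, watching the opening and force.

```bash
python3 - <<'E'
from h import *
bot.close_gripper(90)
for ph in np.arange(.22,.95,.12):
    q,z=hrot(np.deg2rad(57+31*ph/1.34),-1)
    bot.line_to(bar(ph)-.003*z,v=.06,rot=q); s=bot.observe(); print("%.2f"%ph,np.round(s["wrist_force"],1),"mm %.1f"%(85*s["opening"]),np.round(1e3*(s["tcp_pos"]-(bar(ph)-.003*z)),1),"%.1f"%s["time"])
    if s["opening"]*85<5: break
c=bot.get_calibration("side");im=bot.get_image("side"); cv2.imwrite("pics/s2.png",cv2.resize(im[150:330,200:440],None,fx=3,fy=3))
E
```

```text
0.22 [-5.5 -2.4 -3.9] mm 6.9 [-0.7  0.1 -0.6] 22.4
0.34 [-13.7  -1.6   5.4] mm 6.8 [-1.2  0.2 -0. ] 22.9
0.46 [-13.9  -1.3   5.5] mm 7.1 [-1.3  0.3  0.1] 23.4
0.58 [-13.9  -1.2   6.2] mm 7.0 [-1.4  0.3  0.1] 23.9
0.70 [-13.6   1.5  13.2] mm 6.8 [ 0.1 -0.1  2.5] 24.4
0.82 [-10.8   1.1  11.5] mm 6.9 [ 0.3 -0.1  2.4] 25.0
0.94 [-6.9  1.8 13.3] mm 6.8 [ 2.2 -0.2  4. ] 25.5
```

View pics/s2.png

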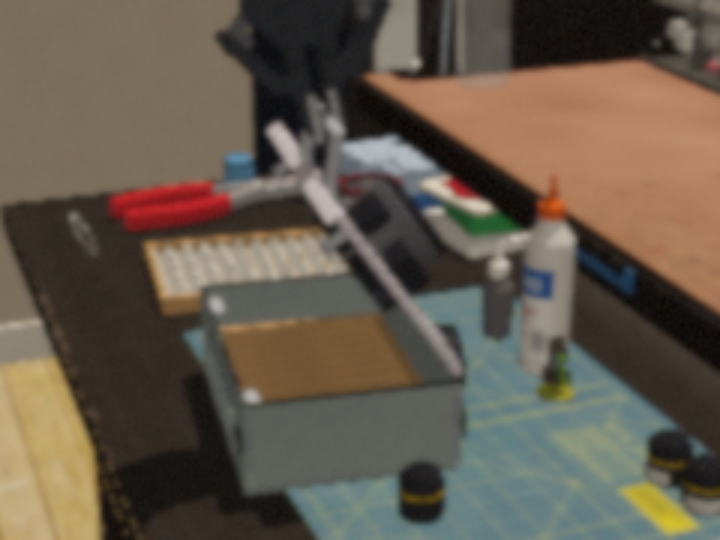

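The cover is at about 0.94 rad and firmly held. The force is about 15 N and purely radial (outward), so I'm either off in radius by a few mm or a fingertip is near the cover edge. A small pitch change should tell which.

```bash
python3 - <<'E'
from h import *
ph=.94
def rep(t):
    bot.pause(.2); s=bot.observe(); T=Ro.from_quat(s["tool_rot"][[1,2,3,0]]).as_matrix(); b=s["tcp_pos"]+.003*T[:,2]-H
    x,zz=b@EX,b[2]; f=s["wrist_force"]; u=np.array([x,zz])/np.hypot(x,zz); ff=np.array([f@EX,f[2]])
    print(t,"r %.1f ang %.3f lat %.1f"%(1e3*np.hypot(x,zz),np.arctan2(zz,-x)-np.arctan2(34,179),1e3*b@EY),"Frad %.1f Ftan %.1f Flat %.1f"%(ff@u,ff@[u[1],-u[0]],f@EY),"T",np.round(s["wrist_torque"],2),"mm %.1f t %.1f"%(85*s["opening"],s["time"]))
rep("now")
for d in(73,67,62):
    q,z=hrot(np.deg2rad(d),-1); bot.line_to(bar(ph)-.003*z,v=.02,rot=q); rep(d)
E
```

```text
now r 184.9 ang 0.959 lat 0.1 Frad 14.6 Ftan -1.6 Flat 0.8 T [0.22 0.89 0.09] mm 7.1 t 25.7
73 r 185.0 ang 0.951 lat 0.1 Frad 16.5 Ftan -2.7 Flat 0.0 T [0.29 1.77 0.04] mm 6.6 t 26.2
67 r 185.9 ang 0.964 lat -0.2 Frad 18.8 Ftan -1.5 Flat 1.0 T [ 0.38  0.85 -0.05] mm 6.8 t 26.6
62 r 184.9 ang 0.966 lat -0.5 Frad 7.8 Ftan 1.1 Flat -0.1 T [-0.26 -0.4  -0.  ] mm 7.0 t 27.1
```

The force falls as the tool pitches shallower, and the true radius is nearer 185 mm. I'll continue to the balance point at that radius with a shallow pitch.

```bash
cat >> h.py <<'E'
def bar2(phi,r=.1845):
    a=np.arctan2(34,179)+phi; return H+r*(-np.cos(a)*EX+np.sin(a)*EZ)
def rep(t):
    s=bot.observe(); T=Ro.from_quat(s["tool_rot"][[1,2,3,0]]).as_matrix(); b=s["tcp_pos"]+.003*T[:,2]-H
    x,zz=b@EX,b[2]; f=s["wrist_force"]; u=np.array([x,zz])/np.hypot(x,zz); ff=np.array([f@EX,f[2]])
    an=np.arctan2(zz,x); an=np.pi-an-np.arctan2(34,179)
    print(t,"r %.1f ang %.3f lat %.1f"%(1e3*np.hypot(x,zz),an,1e3*b@EY),"Frad %.1f Ftan %.1f Flat %.1f"%(ff@u,ff@[u[1],-u[0]],f@EY),"T",np.round(s["wrist_torque"],2),"mm %.1f t %.1f"%(85*s["opening"],s["time"]))
    return an
E
python3 - <<'E'
from h import *
for ph in(1.03,1.12,1.21,1.28,1.32):
    q,z=hrot(np.deg2rad(62+6*(ph-.94)/.4),-1)
    bot.line_to(bar2(ph)-.003*z,v=.05,rot=q); bot.pause(.1); rep("%.2f"%ph)
c=bot.get_calibration("side");im=bot.get_image("side"); cv2.imwrite("pics/s3.png",cv2.resize(im[130:310,200:440],None,fx=3,fy=3)); cv2.imwrite("s3full.png",im)
cv2.imwrite("pics/t3.png",bot.get_image("top"))
E
```

```text
1.03 r 184.9 ang 1.036 lat -0.5 Frad -1.3 Ftan 1.9 Flat -4.5 T [-0.93 -0.14 -0.32] mm 6.6 t 27.7
1.12 r 184.8 ang 1.121 lat -0.5 Frad 0.7 Ftan 0.2 Flat -4.9 T [-1.09  0.21 -0.31] mm 6.8 t 28.2
1.21 r 184.8 ang 1.208 lat -0.5 Frad 2.2 Ftan -1.0 Flat -6.5 T [-1.08  0.56 -0.41] mm 6.9 t 28.8
1.28 r 184.7 ang 1.277 lat -0.4 Frad 2.9 Ftan -0.9 Flat -5.0 T [-1.03  0.87 -0.3 ] mm 6.8 t 29.3
1.32 r 184.6 ang 1.316 lat -0.4 Frad 2.8 Ftan -1.6 Flat -7.0 T [-1.12  0.94 -0.25] mm 7.0 t 29.7
```

View pics/s3.png

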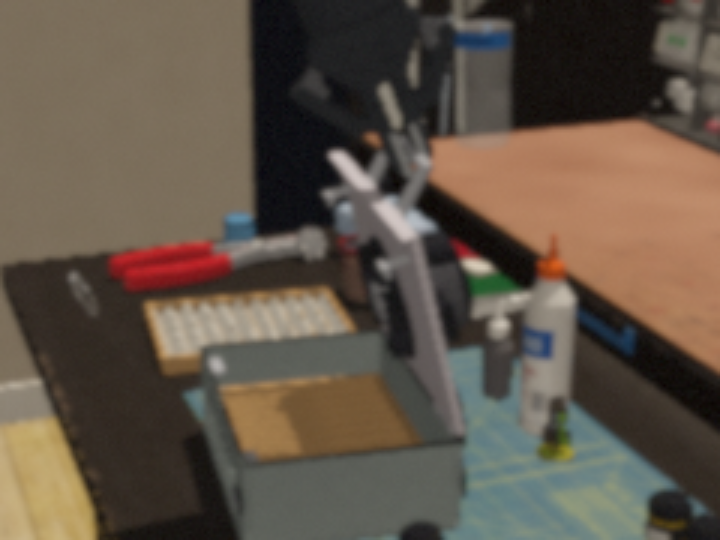

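The side view shows the cover nearly upright. Its right edge runs from the hinge at crop (460,435) to the tip at (412,232), about full-frame (337.3,207.3). I'll check the angle from that tip, then make the last 0.02 rad.

```bash
python3 - <<'E'
from h import *
c=bot.get_calibration("side")
for y in(-.110,-.111):
  for ph in(1.2,1.28,1.316,1.36,1.44):
    rad=-np.cos(ph)*EX+np.sin(ph)*EZ; n=np.sin(ph)*EX+np.cos(ph)*EZ
    print(ph,np.round(project(c,[H+y*EY+.159*rad+.004*n,H+y*EY+.159*rad+.001*n,H+y*EY]),1).tolist())
im=cv2.imread("s3full.png"); g=cv2.cvtColor(im,cv2.COLOR_BGR2GRAY); print(g[200:220,328:348:1])
o,d=ray(c,[[337.3,207.3],[353.3,275]])
for oo,dd in zip([o,o],d):
    t=((H-.11*EY-oo)@EY)/(dd@EY); p=oo+t*dd-H; print("edge pt rel hinge x,z",p@EX,p[2])
E
```

```text
1.2 [[329.0, 210.5], [327.6, 211.1], [352.1, 274.6]]
1.28 [[334.8, 208.2], [333.4, 208.7], [352.1, 274.6]]
1.316 [[337.5, 207.4], [336.1, 207.8], [352.1, 274.6]]
1.36 [[340.8, 206.4], [339.4, 206.8], [352.1, 274.6]]
1.44 [[346.8, 205.1], [345.4, 205.4], [352.1, 274.6]]
1.2 [[329.1, 210.6], [327.7, 211.2], [352.3, 274.8]]
1.28 [[335.0, 208.4], [333.6, 208.9], [352.3, 274.8]]
1.316 [[337.6, 207.5], [336.2, 208.0], [352.3, 274.8]]
1.36 [[340.9, 206.6], [339.5, 207.0], [352.3, 274.8]]
1.44 [[347.0, 205.3], [345.5, 205.6], [352.3, 274.8]]
[[200 201 199 192 178 157 136 133 144 144 129 103  65  32  16  14  12   8
   16  14]
 [196 201 201 199 191 173 154 152 165 171 165 144 105  65  33  20  17  14
   14  11]
 [184 196 201 200 197 186 171 168 177 181 177 166 141 109  75  52  26  17
   16  13]
 [164 187 198 201 200 196 187 183 184 184 184 179 169 150 124  97  63  33
   19  14]
 [136 168 189 199 200 200 197 193 189 185 186 184 180 171 157 136 102  61
   29  11]
 [110 140 170 189 198 201 200 198 192 185 179 178 175 170 162 148 123  83
   43  22]
 [ 98 111 141 172 190 198 201 200 194 183 168 163 
[... 569 characters left out ...]
4  93  95  97 109 123 125 109  78  47  35  33  33
   34  32]
 [ 56  76  90  95  96  96  97  97  99 104 117 124 112  85  49  30  29  30
   32  26]
 [ 61  79  92  98 102 105 107 105 101 102 116 123 117  92  58  29  25  25
   28  27]
 [ 93  96 104 108 111 111 112 111 105 102 114 125 123 100  65  31  26  23
   23  22]
 [130 120 116 113 114 111 109 106 100 100 109 123 123 107  70  41  30  29
   30  34]
 [149 135 118 110 107 103 100  97  96  95 105 118 122 112  81  53  47  45
   46  49]
 [142 129 109  97  95  94  95  93  93  94 101 115 124 116  95  71  63  62
   65  64]]
edge pt rel hinge x,z -0.03662126106111269 0.15504513261203212
edge pt rel hinge x,z 0.0026442611994536014 -0.001158344012010079
```

```bash
python3 - <<'E'
from h import *
c=bot.get_calibration("side"); im=cv2.imread("s3full.png").astype(float); g=cv2.GaussianBlur(im.mean(2),(3,3),0)
gx=cv2.Sobel(g,cv2.CV_64F,1,0)
for nm,sg,off in(("right",-1,0),("left",1,-4)):
    pts=[]
    for r in range(214,262):
        xp=339.5+(r-208)*(14.5/67)+off; lo=int(xp-4); w=np.clip(sg*gx[r,lo:lo+9],0,None); 
        if w.max()<15: continue
        k=int(w.argmax()); k0,k1=max(0,k-1),min(9,k+2); pts.append([(w[k0:k1]*np.arange(lo+k0,lo+k1)).sum()/w[k0:k1].sum(),r])
    pts=np.array(pts); o,d=ray(c,pts); t=((H-.11*EY-o)@EY)/(d@EY); P=o+d*t[:,None]-H; x=P@EX; z=P[:,2]
    use=np.ones(len(x),bool)
    for _ in range(4):
        k=np.polyfit(z[use],x[use],1); e=abs(x-np.polyval(k,z)); use=e<.002
    print(nm,use.sum(),len(x),"angle %.3f"%(np.pi/2+np.arctan(k[0])),"x at hinge z %.4f"%k[1],"rms",e[use].std())
rep("")
E
```

```text
right 41 41 angle 1.331 x at hinge z 0.0063 rms 0.0003582619311235879Traceback (most recent call last):
  File "<stdin>", line 13, in <module>
    raise TypeError("expected non-empty vector for x")
TypeError: expected non-empty vector for x
```

The picture gives 1.331 rad and the arm geometry 1.316, so they agree to about 0.015. I'll make a small final step to about 1.335, settle, check that it's still, and hand in.

```bash
python3 - <<'E'
from h import *
q,z=hrot(np.deg2rad(68),-1)
bot.line_to(bar2(1.334)-.003*z,v=.03,rot=q)
for i in range(3): bot.pause(.4); rep(i)
print(np.abs(bot.observe()["qd"]).max(), bot.observe()["gripper_force"])
a=cv2.imread("pics/top0.png"); b=bot.get_image("top"); cv2.imwrite("pics/t4.png",b[150:360,130:550])
E
```

```text
0 r 184.7 ang 1.329 lat -0.5 Frad 3.0 Ftan -1.5 Flat -6.0 T [-1.02  1.04 -0.26] mm 6.6 t 30.5
1 r 184.7 ang 1.329 lat -0.5 Frad 3.1 Ftan -1.5 Flat -6.2 T [-1.02  1.11 -0.28] mm 6.6 t 30.9
2 r 184.6 ang 1.329 lat -0.5 Frad 2.3 Ftan -1.6 Flat -6.1 T [-0.99  1.07 -0.26] mm 7.0 t 31.3
0.0033268805209664865 91.64509892463684
```

View pics/t4.png

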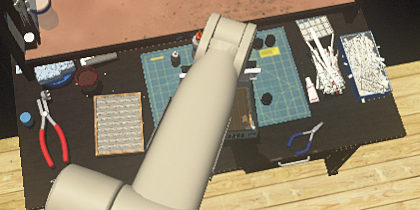

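The top view shows the cassette, pot (267,99), tube, dropper (175,58) and tweezers where they were, with the cover held still under the arm. I'm handing in.

```bash
python3 -c "
from station import bot
print(bot.close_job())"
```

```text
the job is handed in; nothing more can be done
None
```

I turned both knobs anticlockwise to their end stops, then swung the cover up; it stood still in the grip at about 1.33–1.34 rad (balance point 1.34) when I handed the job in at about 31 s, and the bystanders I could see in the last view were where they started (the arm hid the figure).

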